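# Change over the yard taps

### The job

Two lever taps stand on the green board, one with its spout over the pink basket and one with its spout over the white mug. With a fingertip, first push the lever of the basket's tap round until it is fully shut (square across its pipe), then push the lever of the mug's tap round until it is fully open (in line with its pipe, above the spout). Leave the mug, the basket and everything else on the board standing where they are.

Things in the scene. Friction and masses are not known exactly. Their poses are not given: they have to be found in the camera images.
- tap_a: Fixed lever tap over the mug: 64 mm foot, upright post, brass pipe centred 128 mm up (22 mm thick, valve body 34 mm) running 120 mm along its own -x, then down to a spout ending 104 mm up. Origin: centre of the foot's underside, on the lever's vertical turning axis; z up. Both taps are alike, 240 to 390 mm apart, yaw up to 0.3 rad either way.
- tap_b: Fixed lever tap over the basket: 64 mm foot, upright post, brass pipe centred 128 mm up (22 mm thick, valve body 34 mm) running 120 mm along its own -x, then down to a spout ending 104 mm up. Origin: centre of the foot's underside, on the lever's vertical turning axis; z up. Both taps are alike, 240 to 390 mm apart, yaw up to 0.3 rad either way.
- lever_a (a joint): Lever of the mug's tap, rad, hard stops at 0 and 1.571, growing anticlockwise from above. 0 = shut: it points along the tap's +y, across the pipe; 1.571 = open: along the tap's -x, above the pipe. 100 mm long; outer 62 mm a sleeve 18 mm wide, 163 to 177 mm up (pipe top 139, valve body 145). Stays where left; about 3 N at 75 mm out turns it. Starts at 0 to 0.5.
- lever_b (a joint): Lever of the basket's tap, rad, hard stops at 0 and 1.571, growing anticlockwise from above. 0 = shut: it points along the tap's +y, across the pipe; 1.571 = open: along the tap's -x, above the pipe. 100 mm long; outer 62 mm a sleeve 18 mm wide, 163 to 177 mm up (pipe top 139, valve body 145). Stays where left; about 3 N at 75 mm out turns it. Starts at 1.0 to 1.57.
- tip_a (a point): Middle of the outer end of tap_a's lever, 100 mm from its turning axis, 170 mm above the board.
- tip_b (a point): Middle of the outer end of tap_b's lever, 100 mm from its turning axis, 170 mm above the board.
- mug: Loose white enamel mug, 76 mm across, 78 mm high, one handle; origin at the centre of its underside, within 11 mm of the point below tap_a's spout.
- basket: Loose pink plastic basket with slatted sides, 115 x 130 mm, 70 mm high; origin at the centre of its underside, within 12 mm of the point below tap_b's spout.
- jar: Loose glass chilli jar with a metal lid, 66 mm across, 105 mm high, standing between and behind the taps; origin at the centre of its underside.
- spoon: Loose wooden spoon, 250 mm long, lying on the board to the robot's right; origin at the underside near its middle, x axis along it.
- bowl: Loose white enamel bowl, 130 mm across, 50 mm high, at the left front; origin at the centre of its underside.
- tin: Loose plain tin can, 72 mm across, 100 mm high, at the right rear; origin at the centre of its underside.
- lantern: Loose battery lantern with a toggle switch on its foot, 110 mm across, 170 mm high with its wire handle, to the robot's left; origin at the centre of its underside.

How it is judged:
By the outcome, as a careful person would: the job done as asked, in the order asked, and still so for the second after the job is handed in, with the robot touching nothing.
It also fails if it takes over 51 s, if anything falls off the work surface, if the arm or the gripper's body presses on something with over 40 N, if the wrist force passes 120 N, or if a joint passes its speed limit or range.

### The arm

A 6-joint arm with a two-finger parallel gripper is mounted at the origin on the work surface. World frame = base frame: x ahead of the robot, y to its left, z up, the work surface at z = 0. Lengths are in m, angles in rad, forces in N, time in s.
With the tool pointing down it reaches from about 0.275 to 0.85 m from the base axis. Payload 19 kg.
Tool frame: the origin (TCP) lies at the very end of the fingers, on their centre line; the grasp point (between the pads) lies 19 mm behind it; y points along the fingers, x is the direction in which the jaws open and shut, and the axes are right-handed (so a half turn about y gives the same grasp; the last joint's range is limited). The gripper opens to 85 mm and grips with 20 to 120 N. Pads are 22 mm wide; open, the fingers measure 114 mm over their backs; the gripper's body (76 mm by 85 mm) begins 54 mm behind the grasp point. The pads swing forward as they close: fully open they stand 13 mm farther back than shut.
Start: joints at [-1.425, 0.15, 1.437, -0, 1.554, -0.134], TCP at [0.159, -0.553, 0.231] pointing down, gripper open.
Joint ranges: [-2.8, 2.8], [-0.68, 2.1], [0.12, 2.68], [-1.39, 4.53], [0.16, 2.79], [-2.81, 2.81]. Speed limits (rad/s): [1.89, 1.89, 2.22, 3.01, 3.01, 3.01].

### API

Orientations are given as a unit quaternion [x, y, z, w].
In Python, from plant import manip gives the robot as it stands.
- The arm moves only by the tool jog_arm, never from a script. Its argument "motion" is a list of rows, each a list of 2 entries, a list of its own where there are three numbers: the shift along the tool's x, y, z in cm, then the turn about the tool's y in rad. A call has 1 to 5 rows; each row is the pose to reach, as a shift and turn from the pose commanded when the call began, along the tool's axes at that moment; what a row does not reach only later rows make up. A row lasts 1/12 s, in which the tool goes at most 41.7 mm and 7.16 degrees, less where a joint would pass 70% of its speed; a pose out of reach is approached as far as the arm can. A call with a gripper value outside its range is refused whole. "claw" is the opening, from 0 (shut) to 1 (fully open), set as the call begins (left out, the last holds). The fingers move at their own pace and stop on an object; "newtons" is the grip in N (left out, the last holds). Time passes only in rows, so rows that repeat a pose let the fingers close. It gives the time, the measured TCP pose, the force and the opening at its end, in the units of the state.
- manip.get_state(): the state, without advancing time (a new reading comes with each control period).
- manip.capture(name): name is "scene" or "top" or "wrist"; returns (picture, depth): 400x640x3 uint8, red, green, blue; 400x640 float32, m along the optical axis (not along the pixel's ray), 0 where there is no reading.
- manip.camera_info(name): a dict with "K" (3x3 intrinsics, pixels), "k1" (the pictures are not rectified: a ray, as slopes to the right and down, at radius r is drawn at 1 + k1 r^2 times it, then the intrinsics apply), "xyz" and "orientation" of the camera in the world. Camera axes: x right, y down, z forward; pixel columns grow to the right and rows downward; lengths in m; the calibration is good to about 2 mm. A picture is of the moment at which its call begins: read the wrist's pose just before it. camera_info takes no time and is no camera call; for the wrist camera it gives the pose at the moment of the call.
- manip.job_done(): hands the job in, once; it reports no verdict.
Trained networks look in the newest picture that a camera, given by its name, has taken for a name from the list of things; names that differ only in an ending like _2 or _b are one class to them, and where a whole thing is asked for, a point or a joint stands for the part that bears it (a point fixed in the world has none). Each returns a list of dicts, best first, with "score" (0 to 1); they miss things now and then, are a little off and sometimes report something else, mostly with a low value. They report only what shows in the picture. A call takes as long as a camera call.
- manip.boxes_of(camera, thing): "at" ([column, row] in pixels, amid what is visible of it).
- manip.silhouettes(camera, thing): "pixels" (400x640 bool, what is visible of it) and "at" ([column, row] in pixels, amid what is visible of it).
The state is a dict: "time": time; "joint_pos": joint angles; "dq": joint speeds; "joint_efforts": joint torques, N m; "position": TCP position; "tcp_rot": TCP orientation; "force": force on the tool from outside, world axes, zero at the start; "ft_torque": the same for the moment, N m; "finger_gap": finger opening in m.
Only numpy, scipy, OpenCV 4.12 (cv2) and the standard library are available. Lean on these libraries where they do the work, as an engineer would, in place of code of your own. Each camera call takes 0.05 s, during which the arm holds its last target. There are 200 camera calls.

## Working session

There is one attempt and no reset: what is moved stays moved. The work goes in short steps, Python scripts to look and compute and a tool call to move; the robot and the scene stay as the last step left them, time stands still between calls to the robot, and variables do not carry over. Pictures are saved under pics/ and viewed, about 8 in all and at most 12, crops included, and the job is handed in when it is done.

Besides the shell and the picture viewer there is one more tool, called in YAML: its name, and indented under it one key for each argument. jog_arm: Moves the arm, as the interface text tells. Its arguments: {"type":"object","properties":{"motion":{"type":"array"},"claw":{"type":"number"},"newtons":{"type":"number"}},"required":["motion"]}

```bash
ls; mkdir -p pics
cat > h.py <<'E'
import numpy as np, cv2
from scipy.spatial.transform import Rotation as R
from plant import manip
def unproj(cam,px,d,info=None):
    i=info or manip.camera_info(cam);K=np.array(i["K"],float);px=np.atleast_2d(np.array(px,float))
    n=cv2.undistortPoints(px.reshape(-1,1,2),K,np.array([i["k1"],0,0,0,0.])).reshape(-1,2)
    p=np.c_[n,np.ones(len(n))]*np.atleast_1d(d)[:,None]
    return R.from_quat(i["orientation"]).apply(p)+np.array(i["xyz"])
def cloud(cam,dep,mask):
    v,u=np.nonzero(mask&(dep>0)); return unproj(cam,np.c_[u,v],dep[v,u])
E
python3 - <<'E'
from h import *
for c in("scene","top"):
    p,d=manip.capture(c);np.savez(f"pics/{c}.npz",p=p,d=d);cv2.imwrite(f"pics/{c}1.png",p[:,:,::-1])
    print(c,manip.camera_info(c))
    for t in("tap_a","lever_a","mug","basket","jar","tip_a","lantern","tin"):
        for s in manip.silhouettes(c,t):
            P=cloud(c,d,s["pixels"]); print(t,round(s["score"],2),np.round(s["at"]),len(P),np.round(np.median(P,0),3) if len(P) else "",np.round(np.percentile(P,[3,97],axis=0),3).tolist() if len(P) else "")
print(manip.get_state())
E
```

```text
pics
scene {'K': array([[452.49301995,   0.        , 324.02926873],
       [  0.        , 452.49301995, 194.82435539],
       [  0.        ,   0.        ,   1.        ]]), 'k1': -0.06330522545417487, 'xyz': array([ 1.16605941, -0.43334404,  1.12489051]), 'orientation': array([ 0.85325561,  0.41487936, -0.14024912, -0.28312569])}
tap_a 0.85 [356. 179.] 1070 [0.601 0.131 0.134] [[0.481, 0.103, 0.002], [0.621, 0.215, 0.178]]
tap_a 0.61 [258. 223.] 1119 [ 0.555 -0.176  0.136] [[0.446, -0.211, 0.007], [0.584, -0.148, 0.179]]
lever_a 0.73 [374. 166.] 296 [0.604 0.171 0.174] [[0.49, 0.115, -0.001], [0.617, 0.316, 0.181]]
lever_a 0.73 [255. 210.] 252 [ 0.527 -0.171  0.176] [[0.467, -0.18, 0.165], [0.572, -0.161, 0.182]]
mug 0.96 [338. 173.] 528 [0.488 0.146 0.041] [[0.444, 0.125, 0.003], [0.517, 0.19, 0.08]]
basket 0.84 [230. 227.] 1773 [ 0.426 -0.216  0.028] [[0.374, -0.273, 0.001], [0.509, -0.138, 0.072]]
basket 0.3 [252. 207.] 284 [ 0.52  -0.171  0.175] [[0.461, -0.179, 0.162], [0.571, -0.159, 0.181]]
jar 0.63 [348. 250.] 718 [ 0.726 -0.025  0.086] [[0.693, -0.046, 0.013], [0.744, 0.007, 
[... 1858 characters left out ...]
69, 0.103]]
{'time': 0.9, 'joint_pos': array([-1.42496027e+00,  1.50476109e-01,  1.43739072e+00,  3.76440466e-07,
        1.55379907e+00, -1.33992371e-01]), 'dq': array([-3.23695113e-04,  6.09765554e-04,  7.70447324e-04,  2.25718264e-05,
       -1.38906939e-03,  1.11761677e-03]), 'joint_efforts': array([ 1.39237065e-03, -7.12780595e+01, -5.71054530e+01, -7.60863543e-06,
        1.72920616e-03, -2.67708526e-05]), 'position': array([ 0.15879089, -0.55261048,  0.2312848 ]), 'tcp_rot': array([-0.56482477,  0.42540322, -0.42536658,  0.56486136]), 'force': array([ 0.7690776 , -0.47588601,  0.34611557]), 'ft_torque': array([-0.0174122 ,  0.03148974, -0.03298304]), 'finger_gap': 0.08520637573030783}
```

Run:
```python
from h import *
ims=[]
for c in("scene","top"):
    z=np.load(f"pics/{c}.npz");d=z["d"];P=unproj(c,np.stack(np.meshgrid(np.arange(640),np.arange(400)),-1).reshape(-1,2),d.ravel())
    P=P[d.ravel()>0]
    for n,(x0,x1,y0,y1) in dict(a=(.42,.68,.04,.26),b=(.40,.64,-.27,-.1)).items():
        Q=P[(P[:,0]>x0)&(P[:,0]<x1)&(P[:,1]>y0)&(P[:,1]<y1)]
        for nm,l,h in(("lever",.168,.19),("pipe",.128,.142)):
            q=Q[(Q[:,2]>l)&(Q[:,2]<h)];m=np.median(q[:,:2],0)
            vx,vy,cx,cy=cv2.fitLine(q[:,:2].astype(np.float32),cv2.DIST_HUBER,0,.003,.001).ravel()
            t=(q[:,:2]-[cx,cy])@[vx,vy]; u=np.array([vx,vy])
            print(c,n,nm,len(q),"ang",round(float(np.arctan2(vy,vx)),3),"ends",np.round([cx,cy]+u*t.min(),3),np.round([cx,cy]+u*t.max(),3),"wid",np.round(np.percentile((q[:,:2]-[cx,cy])@[-vy,vx],[2,98]),3),"z",np.round(np.median(q[:,2]),3))
a=cv2.imread("pics/top1.png")[90:290,150:490];cv2.imwrite("pics/topc.png",cv2.resize(a,None,fx=2.3,fy=2.3))
```

```text
scene a lever 237 ang 1.39 ends [0.597 0.114] [0.616 0.221] wid [-0.009  0.012] z 0.175
scene a pipe 293 ang -0.344 ends [0.474 0.162] [0.617 0.111] wid [-0.009  0.023] z 0.137
scene b lever 256 ang -0.001 ends [ 0.46 -0.17] [ 0.573 -0.17 ] wid [-0.009  0.01 ] z 0.176
scene b pipe 366 ang 0.257 ends [ 0.436 -0.21 ] [ 0.585 -0.171] wid [-0.009  0.019] z 0.137
top a lever 202 ang 1.396 ends [0.594 0.116] [0.614 0.226] wid [-0.01   0.009] z 0.175
top a pipe 299 ang -0.332 ends [0.47  0.164] [0.615 0.114] wid [-0.01   0.018] z 0.136
top b lever 235 ang -0.007 ends [ 0.46  -0.168] [ 0.569 -0.169] wid [-0.009  0.009] z 0.175
top b pipe 225 ang 0.374 ends [ 0.434 -0.21 ] [ 0.577 -0.154] wid [-0.021  0.011] z 0.136
```

View pics/scene1.png

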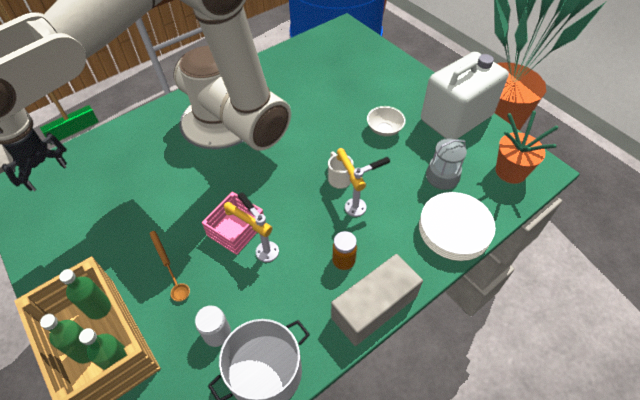

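View pics/topc.png

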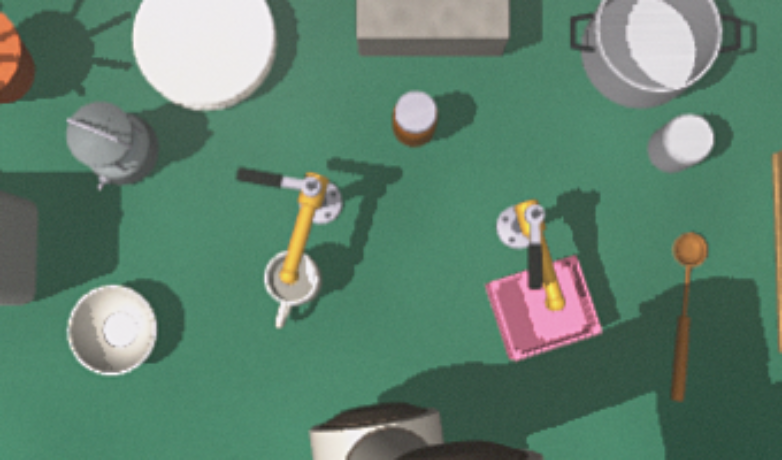

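```bash
cat > fit.py <<'E'
from h import *
from scipy.optimize import least_squares
def fit(cams=("top","scene"),which="ab",verbose=True):
    out={}
    for c in cams:
        z=np.load(f"pics/{c}.npz");d=z["d"];P=unproj(c,np.stack(np.meshgrid(np.arange(640),np.arange(400)),-1).reshape(-1,2),d.ravel());P=P[d.ravel()>0]
        for n,g in dict(a=[.597,.124],b=[.562,-.169]).items():
            g=np.array(g)
            Q=P[np.linalg.norm(P[:,:2]-g,axis=1)<.14]
            r=np.linalg.norm(Q[:,:2]-g,axis=1)
            L=Q[(Q[:,2]>.168)&(Q[:,2]<.19)&(r<.115)][:,:2]
            p=Q[(Q[:,2]>.126)&(Q[:,2]<.145)&(r>.035)&(Q[:,0]<g[0])][:,:2]
            def line(q):
                vx,vy,cx,cy=cv2.fitLine(q.astype(np.float32),cv2.DIST_HUBER,0,.003,.001).ravel()
                if vx*(cx-g[0])+vy*(cy-g[1])<0:vx,vy=-vx,-vy
                return np.array([cx,cy]),np.array([vx,vy])
            lc,lu=line(L);pc,pu=line(p)
            tip=lc+lu*np.percentile((L-lc)@lu,99)
            la=np.arctan2(lu[1],lu[0])%(2*np.pi);pa=np.arctan2(pu[1],pu[0])%(2*np.pi)
            print(c,n,len(L),len(p),"lever dir",round(la,3),"pipe dir",round(pa,3),"q~",round(np.pi/2-(pa-la),3),"tip",tip.round(3),"pivot",(tip-.1*lu).round(3),"pipe end",(pc+pu*((p-pc)@pu).max()).round(3))
if __name__=="__main__":
    fit()
    s=manip.get_state();m=R.from_quat(s["tcp_rot"]).as_matrix();print(m.round(3))
    w=np.array([.485,-.24,.23])-s["position"];print("row cm",(m.T@w*100).round(1))
    print("turn to make toolx=worldx", R.from_matrix(m.T@np.array([[1,0,0],[0,0,1],[0,-1,0]]).T@np.eye(3)).as_rotvec())
E
python3 fit.py
```

```text
top a 202 220 lever dir 1.396 pipe dir 2.862 q~ 0.105 tip [0.613 0.223] pivot [0.596 0.125] pipe end [0.47  0.163]
top b 235 169 lever dir 3.135 pipe dir 3.343 q~ 1.363 tip [ 0.46  -0.168] pivot [ 0.56  -0.169] pipe end [ 0.433 -0.205]
scene a 237 195 lever dir 1.39 pipe dir 2.866 q~ 0.095 tip [0.616 0.22 ] pivot [0.598 0.122] pipe end [0.473 0.159]
scene b 256 261 lever dir 3.14 pipe dir 3.44 q~ 1.271 tip [ 0.461 -0.17 ] pivot [ 0.561 -0.17 ] pipe end [ 0.437 -0.212]
[[ 0.276 -0.     0.961]
 [-0.961  0.     0.276]
 [-0.    -1.     0.   ]]
row cm [-21.    0.1  40. ]
turn to make toolx=worldx [ 2.50949027e+00 -8.14138058e-05  1.88990418e+00]
```

jog_arm:
  motion:
    - [[-2, 0, 4], -0.12]
    - [[-5, 0, 8], -0.24]
    - [[-7, 0, 12], -0.36]
    - [[-8, 0, 16], -0.48]
    - [[-10, 0, 19], -0.6]
  claw: 0

```text
time: 1.32
position: [0.3098, -0.4083, 0.2314]
tcp_rot: [0.666, -0.238, 0.238, -0.666]
force: [0.8, -2.1, 1.0]
finger_gap: 0.0257
```

jog_arm:
  motion:
    - [[1, 0, 4], -0.12]
    - [[2, 0, 8], -0.24]
    - [[3, 0, 12], -0.36]
    - [[3, 0, 16], -0.48]
    - [[3, 0, 19], -0.6]

```text
time: 1.73
position: [0.4545, -0.2797, 0.2313]
tcp_rot: [-0.706, 0.03, -0.03, 0.707]
force: [0.4, -0.5, -0.0]
finger_gap: 0.0003
```

```bash
cat > st.py <<'E'
from h import *
s=manip.get_state();m=R.from_quat(s["tcp_rot"]).as_matrix()
print(round(s["time"],2),s["position"].round(4),s["force"].round(1),"gap",round(s["finger_gap"],4),"x-axis",m[:,0].round(3),"z-axis",m[:,2].round(3),"q",s["joint_pos"].round(2))
E
python3 st.py
```

```text
1.73 [ 0.4545 -0.2797  0.2313] [ 0.4 -0.5 -0. ] gap 0.0003 x-axis [ 0.996 -0.084  0.   ] z-axis [0.084 0.996 0.   ] q [-0.7   0.06  1.53  0.    1.54 -0.61]
```

jog_arm:
  motion:
    - [[1.5, 0, 2.5], -0.05]
    - [[2.5, 0, 4.5], -0.09]
    - [[2.5, 3, 4.5], -0.09]
    - [[2.5, 6, 4.5], -0.09]
    - [[2.5, 7.6, 4.5], -0.09]

```text
time: 2.15
position: [0.4812, -0.2384, 0.1524]
tcp_rot: [-0.707, 0.001, 0.001, 0.708]
force: [-0.3, -0.8, -0.9]
finger_gap: 0.0002
```

jog_arm:
  motion:
    - [[0, 0, 0], 0]

```text
time: 2.23
position: [0.4805, -0.2384, 0.1518]
tcp_rot: [-0.706, 0.002, 0.001, 0.708]
force: [-0.5, -0.6, 0.1]
finger_gap: 0.0001
```

```bash
python3 st.py
```

```text
2.23 [ 0.4805 -0.2384  0.1518] [-0.5 -0.6  0.1] gap 0.0001 x-axis [ 1.    -0.001 -0.004] z-axis [0.001 1.    0.003] q [-0.6   0.11  1.64  0.    1.39 -0.6 ]
```

jog_arm:
  motion:
    - [[0.5, -0.3, 2.5], 0]
    - [[0.5, -0.3, 4.7], 0]
    - [[0.3, -0.3, 6.0], 0]
    - [[0.2, -0.3, 7.3], 0]
    - [[0.4, -0.3, 8.5], 0]

```text
time: 2.65
position: [0.4857, -0.1542, 0.1593]
tcp_rot: [0.707, 0.0, 0.001, -0.707]
force: [0.8, -4.7, 1.5]
finger_gap: 0.0004
```

jog_arm:
  motion:
    - [[0.3, 0, 1.1], 0]
    - [[0.8, 0, 2.1], 0]
    - [[1.4, 0, 3.1], 0]
    - [[2.1, 0, 3.9], 0]
    - [[2.8, 0, 4.5], 0]

```text
time: 3.07
position: [0.5145, -0.1086, 0.1581]
tcp_rot: [-0.707, 0.0, -0.0, 0.707]
force: [-1.8, -2.9, 0.8]
finger_gap: 0.0001
```

```bash
python3 st.py
python3 - <<'E'
from h import *
from fit import fit
for c in("scene","top"):
    p,d=manip.capture(c);np.savez(f"pics/{c}.npz",p=p,d=d);cv2.imwrite(f"pics/{c}2.png",p[:,:,::-1])
a=cv2.imread("pics/scene2.png")[120:300,160:440];b=cv2.imread("pics/top2.png")[120:300,200:480]
cv2.imwrite("pics/v2.png",cv2.resize(np.vstack([a,b]),None,fx=1.65,fy=1.65))
fit()
E
```

```text
3.07 [ 0.5145 -0.1086  0.1581] [-1.8 -2.9  0.8] gap 0.0001 x-axis [ 1.    -0.001 -0.001] z-axis [0.001 1.    0.   ] q [-0.35  0.09  1.66  0.    1.4  -0.35]
top a 209 218 lever dir 1.396 pipe dir 2.861 q~ 0.106 tip [0.613 0.223] pivot [0.595 0.125] pipe end [0.47  0.163]Traceback (most recent call last):
  File "<stdin>", line 7, in <module>
  File "fit.py", line 17, in fit
    lc,lu=line(L);pc,pu=line(p)
          ~~~~^^^
  File "fit.py", line 14, in line
    vx,vy,cx,cy=cv2.fitLine(q.astype(np.float32),cv2.DIST_HUBER,0,.003,.001).ravel()
                ~~~~~~~~~~~^^^^^^^^^^^^^^^^^^^^^^^^^^^^^^^^^^^^^^^^^^^^^^^^^
cv2.error: OpenCV(4.12.0) /io/opencv/modules/imgproc/src/linefit.cpp:50: error: (-215:Assertion failed) count > 0 in function 'fitLine2D_wods'
```

View pics/v2.png

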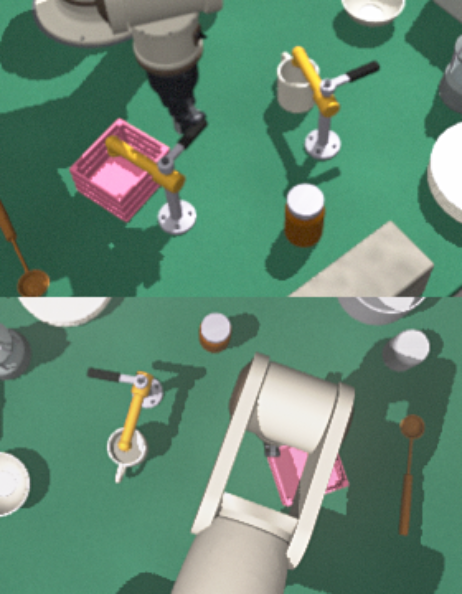

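The picture shows the finger behind lever b (upper half, about 195,130), which is nearly across its pipe. The basket and mug haven't moved. I'll push gently to the stop.

jog_arm:
  motion:
    - [[0.4, 0, 0.2], 0]
    - [[0.8, 0, 0.3], 0]
    - [[0.8, 0, 0.3], 0]

```text
time: 3.42
position: [0.5173, -0.1079, 0.1576]
tcp_rot: [0.708, -0.005, -0.004, -0.707]
force: [-52.6, -13.2, 19.7]
finger_gap: -0.0001
```

```bash
sed -i 's/            lc,lu=line/            if len(L)<20 or len(p)<20: continue\n            lc,lu=line/' fit.py; python3 st.py
python3 - <<'E'
from h import *
from fit import fit
c="scene";p,d=manip.capture(c);np.savez(f"pics/{c}.npz",p=p,d=d)
fit(("scene",))
E
```

```text
3.42 [ 0.5173 -0.1079  0.1576] [-52.6 -13.2  19.7] gap -0.0001 x-axis [ 1.    -0.002 -0.012] z-axis [ 0.002  1.    -0.002] q [-0.35  0.1   1.65 -0.01  1.41 -0.35]
scene a 233 193 lever dir 1.409 pipe dir 2.858 q~ 0.122 tip [0.614 0.22 ] pivot [0.598 0.122] pipe end [0.475 0.16 ]
scene b 275 260 lever dir 1.864 pipe dir 3.435 q~ -0.001 tip [ 0.534 -0.079] pivot [ 0.563 -0.174] pipe end [ 0.435 -0.211]
```

Vision puts lever b at q ≈ 0, with 54 N against the stop. I'll back off, lift, and move across to lever a's far side.

jog_arm:
  motion:
    - [[-1.0, 0, -0.3], 0]
    - [[-3, 0, -0.6], 0]
    - [[-3, -3, -0.6], 0]
    - [[-3, -7, -0.6], 0]
    - [[-3, -7, -0.6], 0]

```text
time: 3.88
position: [0.4934, -0.1134, 0.235]
tcp_rot: [0.708, 0.002, 0.003, -0.706]
force: [0.9, 0.5, 1.2]
finger_gap: -0.0004
```

```bash
python3 st.py
```

```text
3.88 [ 0.4934 -0.1134  0.235 ] [0.9 0.5 1.2] gap -0.0004 x-axis [ 1.    -0.001  0.008] z-axis [ 0.001  1.    -0.002] q [-0.38 -0.    1.59  0.    1.54 -0.38]
```

jog_arm:
  motion:
    - [[2, 0, 3], 0]
    - [[4, 0, 6.4], 0]
    - [[6, 0, 9.8], 0]
    - [[8, 0, 13], 0]
    - [[10, 0, 16], 0]

```text
time: 4.3
position: [0.5929, 0.0493, 0.2283]
tcp_rot: [-0.707, 0.0, -0.0, 0.707]
force: [0.2, -0.7, 0.3]
finger_gap: -0.0001
```

jog_arm:
  motion:
    - [[2, 0, 3.5], 0]
    - [[4, 0, 7], 0]
    - [[5.5, 0, 10.5], 0]
    - [[6.7, 0, 13.5], 0]
    - [[6.7, 0, 14.8], 0]

```text
time: 4.72
position: [0.6603, 0.1989, 0.227]
tcp_rot: [-0.707, 0.0, 0.001, 0.708]
force: [0.0, -0.3, 0.2]
finger_gap: 0.0001
```

```bash
python3 st.py
python3 - <<'E'
from h import *
from fit import fit
c="scene";p,d=manip.capture(c);np.savez(f"pics/{c}.npz",p=p,d=d);cv2.imwrite("pics/s3.png",p[:,:,::-1])
fit(("scene",))
E
```

```text
4.72 [0.6603 0.1989 0.227 ] [ 0.  -0.3  0.2] gap 0.0001 x-axis [ 1.     0.001 -0.001] z-axis [-0.001  1.     0.001] q [0.18 0.39 1.14 0.   1.61 0.18]
scene a 237 193 lever dir 1.384 pipe dir 2.856 q~ 0.099 tip [0.616 0.22 ] pivot [0.597 0.122] pipe end [0.471 0.16 ]
scene b 282 262 lever dir 1.88 pipe dir 3.417 q~ 0.033 tip [ 0.533 -0.076] pivot [ 0.563 -0.171] pipe end [ 0.438 -0.21 ]
```

View pics/s3.png

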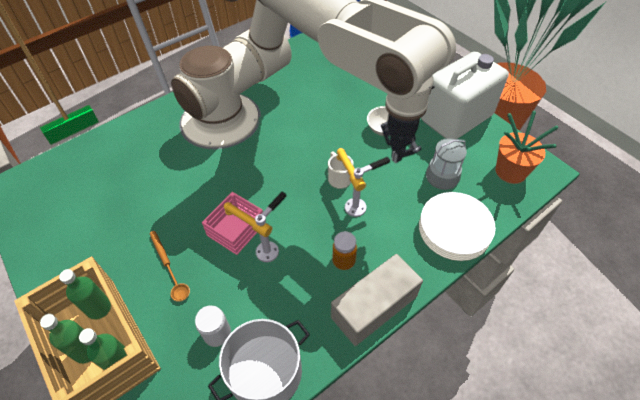

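Lever b reads shut, and the finger is up beside lever a (400,150). Next I lower it and push.

jog_arm:
  motion:
    - [[0, 3, 0], 0]
    - [[0, 6, -0.2], 0]
    - [[0, 6.9, -0.4], 0]
    - [[-1.4, 6.9, -0.5], 0]
    - [[-2.8, 6.9, -0.5], 0]

```text
time: 5.18
position: [0.6307, 0.1892, 0.1587]
tcp_rot: [0.707, -0.001, 0.0, -0.707]
force: [-0.5, 0.5, 0.3]
finger_gap: 0.0001
```

jog_arm:
  motion:
    - [[-1.1, 0, 0.4], 0]
    - [[-2.3, 0, 0.7], 0]
    - [[-3.4, 0, 0.8], 0]
    - [[-4.6, 0, 0.7], 0]
    - [[-5.7, 0, 0.4], 0]

```text
time: 5.6
position: [0.5742, 0.1939, 0.1605]
tcp_rot: [-0.707, -0.0, -0.001, 0.707]
force: [4.2, 1.4, 0.1]
finger_gap: 0.0
```

```bash
python3 st.py
```

```text
5.6 [0.5742 0.1939 0.1605] [4.2 1.4 0.1] gap 0.0 x-axis [ 1.    -0.002  0.002] z-axis [0.002 1.    0.001] q [0.2  0.25 1.47 0.   1.43 0.2 ]
```

jog_arm:
  motion:
    - [[-1.0, 0.2, -0.1], 0]
    - [[-2.0, 0.3, -0.6], 0]
    - [[-2.9, 0.3, -1.2], 0]
    - [[-3.5, 0.3, -1.8], 0]
    - [[-3.8, 0.3, -2.2], 0]

```text
time: 6.02
position: [0.536, 0.1716, 0.1573]
tcp_rot: [-0.707, 0.0, -0.001, 0.707]
force: [2.9, 1.4, 0.3]
finger_gap: 0.0
```

```bash
python3 st.py
python3 - <<'E'
from h import *
from fit import fit
c="scene";p,d=manip.capture(c);np.savez(f"pics/{c}.npz",p=p,d=d);cv2.imwrite("pics/s4.png",cv2.resize(p[110:260,240:440,::-1],None,fx=3,fy=3))
fit(("scene",))
E
```

```text
6.02 [0.536  0.1716 0.1573] [2.9 1.4 0.3] gap 0.0 x-axis [ 1.    -0.002  0.001] z-axis [0.002 1.    0.001] q [0.17 0.16 1.58 0.   1.4  0.17]
scene a 260 188 lever dir 2.719 pipe dir 2.87 q~ 1.42 tip [0.507 0.165] pivot [0.598 0.124] pipe end [0.474 0.158]
scene b 276 264 lever dir 1.866 pipe dir 3.438 q~ -0.002 tip [ 0.534 -0.076] pivot [ 0.563 -0.172] pipe end [ 0.437 -0.21 ]
```

View pics/s4.png

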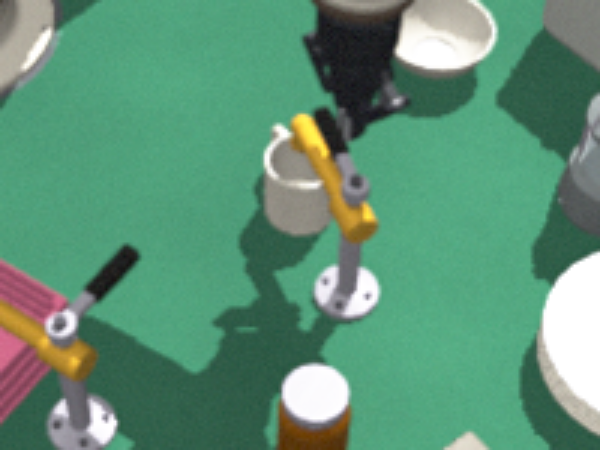

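Lever a (330,130 in the crop) is about 0.15 rad short of open.

jog_arm:
  motion:
    - [[-0.15, 0, -0.4], 0]
    - [[-0.25, 0, -0.8], 0]
    - [[-0.25, 0, -0.8], 0]

```text
time: 6.32
position: [0.534, 0.1659, 0.1568]
tcp_rot: [-0.706, -0.0, -0.001, 0.709]
force: [2.2, 18.3, 2.0]
finger_gap: -0.0002
```

jog_arm:
  motion:
    - [[-0.1, 0, -0.3], 0]
    - [[-0.1, 0, -0.3], 0]

```text
time: 6.48
position: [0.5337, 0.1652, 0.157]
tcp_rot: [-0.704, -0.001, -0.001, 0.71]
force: [9.9, 39.5, -2.5]
finger_gap: 0.0001
```

```bash
cat > look.py <<'E'
from h import *
from fit import fit
import sys
for c in sys.argv[1:]:
    p,d=manip.capture(c);np.savez(f"pics/{c}.npz",p=p,d=d);cv2.imwrite(f"pics/{c}_l.png",p[:,:,::-1])
fit(sys.argv[1:])
E
python3 st.py; python3 look.py scene
```

```text
6.48 [0.5337 0.1652 0.157 ] [ 9.9 39.5 -2.5] gap 0.0001 x-axis [1.    0.    0.003] z-axis [-0.     1.     0.008] q [0.16 0.15 1.59 0.01 1.4  0.16]
scene a 257 153 lever dir 2.819 pipe dir 2.883 q~ 1.506 tip [0.505 0.155] pivot [0.6   0.123] pipe end [0.472 0.157]
scene b 274 265 lever dir 1.863 pipe dir 3.414 q~ 0.02 tip [ 0.533 -0.075] pivot [ 0.562 -0.171] pipe end [ 0.436 -0.21 ]
```

jog_arm:
  motion:
    - [[0, 0, 1.5], 0]
    - [[0, 0, 4], 0]
    - [[0, -4, 4], 0]
    - [[0, -8, 5], 0]
    - [[0, -8, 9], 0]

```text
time: 6.95
position: [0.535, 0.2493, 0.2442]
tcp_rot: [-0.707, -0.002, -0.005, 0.707]
force: [2.3, 1.1, 1.3]
finger_gap: 0.0002
```

jog_arm:
  motion:
    - [[0, 0, 4], 0]
    - [[0, 0, 8], 0]
    - [[0, 0, 12], 0]
    - [[0, 0, 16], 0]
    - [[0, 0, 16], 0]

```text
time: 7.37
position: [0.5318, 0.4169, 0.2348]
tcp_rot: [-0.707, -0.0, 0.002, 0.707]
force: [-1.1, -1.2, -0.9]
finger_gap: 0.0002
```

```bash
python3 st.py; python3 look.py scene top
python3 - <<'E'
import cv2,numpy as np
a=cv2.imread("pics/scene_l.png")[100:300,160:440];b=cv2.imread("pics/top_l.png")[100:300,200:480]
cv2.imwrite("pics/v5.png",cv2.resize(np.hstack([a,b]),None,fx=1.42,fy=1.42))
E
```

```text
7.37 [0.5318 0.4169 0.2348] [-1.1 -1.2 -0.9] gap 0.0002 x-axis [ 1.     0.003 -0.002] z-axis [-0.003  1.     0.   ] q [0.55 0.36 1.17 0.   1.61 0.55]
scene a 222 151 lever dir 2.863 pipe dir 2.888 q~ 1.546 tip [0.502 0.153] pivot [0.598 0.125] pipe end [0.47  0.157]
scene b 276 262 lever dir 1.892 pipe dir 3.423 q~ 0.04 tip [ 0.532 -0.076] pivot [ 0.563 -0.171] pipe end [ 0.436 -0.21 ]
top a 209 117 lever dir 2.854 pipe dir 2.753 q~ 1.672 tip [0.502 0.154] pivot [0.598 0.126] pipe end [0.47  0.163]
top b 208 223 lever dir 1.862 pipe dir 3.449 q~ -0.015 tip [ 0.531 -0.076] pivot [ 0.559 -0.172] pipe end [ 0.434 -0.206]
```

View pics/v5.png

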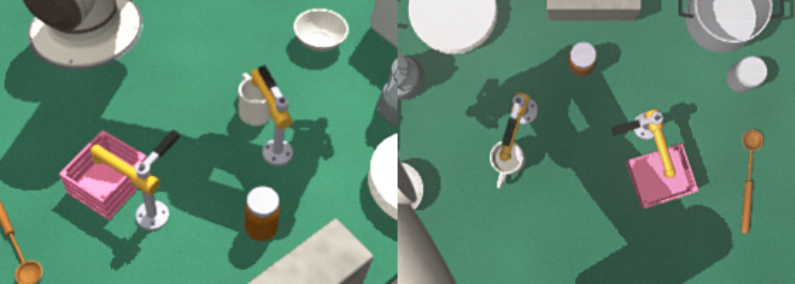

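```bash
python3 -c "
from plant import manip
print(manip.job_done())"
```

```text
the job is handed in; nothing more can be done
None
```

I pushed the basket tap's lever shut first, then the mug tap's lever open, each against its hard stop with the closed fingertip. I then moved the arm clear and handed the job in at about 7.5 s, well inside the 51 s limit. No verdict was reported.

- **Basket lever:** it reads -0.02 to 0.04 rad from shut in the two cameras. The push peaked at about 58 N at the wrist, more than I intended but under the 120 N limit.
- **Mug lever:** it points at 2.85 to 2.86 rad, against 2.86 rad for its pipe measured before the lever covered it. The push peaked at about 41 N.
- **Disagreement:** with the lever now hiding part of the mug tap's pipe, the last pipe fits gave 2.75 rad (top camera) and 2.89 rad (scene camera). I relied on the earlier unobstructed fit and the contact with the stop.
- **Other objects:** the mug, basket, jar and spoon look unmoved in the last pictures; I did not measure their positions again. The last wrist force was about 1 to 2 N, no more than the free-air readings, so the robot was touching nothing.

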